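# Load a button blank into the press

### The job

On the button press, push the brass button blank across the die table with the fingertips until it drops into the round recess and lies flat in it, then push the die table fully home under the ram; its red tab is there to push on. Nothing is to be pinched or lifted, the blue blank must not be touched, and the things round the press must stay where they are. Finish clear of everything.

Things in the scene. Friction and masses are not known exactly. Their poses are not given: they have to be found in the camera images.
- brass_blank: Brass button blank: a loose flat disc, 40 mm across, 8 mm thick, about 40 g. Origin at the centre of its underside, z up. It starts lying flat on the die table, 60 to 110 mm from the recess; its front-to-back place may be swapped with the blue one's.
- blue_blank: Blue button blank, same size and origin as the brass one, lying on the same die table. Not to be touched; it rides along when the table slides.
- recess (a point): Centre of the mouth of the round recess in the die table (46 mm across, 9 mm deep, dark floor), level with the table's top surface, which is 52 mm above the work surface. Moves with the die table. Axes: z up; y is the direction from the ram towards the red tab, so the die table slides home along -y; x across it. The aluminium die table's top reaches 95 mm either way along x, from 55 mm at the ram's side (-y) to 115 mm at the tab's side (+y) of this point.
- tab (a point): Centre of the outer face (the one away from the ram) of the red upright tab on the +y edge of the die table, 12 mm above the table's top; the tab is 40 mm wide along x, 10 mm thick, and rises 20 mm above the table's top. Same axes as recess. Push this face along -y. Moves with the die table.
- die_table (a joint): Slide of the die table: 0 fully out, 0.125 m fully home against its stop, recess under the ram; starts between 0 and 0.015. Stiff: about 3.5 N to move it, and it stays where it is left.
- press: The green button press, fixed. Origin under the die table's middle on the work surface, same axes as recess. Its bed is 200 mm wide along x and reaches from y = +110 to -290 mm. Ram: 36 mm thick, at y = -145 mm, lower end 85 mm above the work surface; head 60 mm wide from y = -125 mm back, 167 to 223 mm high; column behind y = -210 mm, 230 mm high.
- spool: Bystander, loose: bright green thread spool, 40 mm across, 54 mm tall. Origin at the centre of its underside. Not to be moved.
- weight: Bystander, loose: dark steel pattern weight with a knob, 56 mm across, 50 mm tall. Origin at the centre of its underside. Not to be moved.
- button_jar: Bystander, loose: glass jar with an orange cap, 60 mm across, 75 mm tall. Origin at the centre of its underside. Not to be moved.
- tape_case: Bystander, loose: round yellow tape-measure case, 52 mm across, 22 mm tall. Origin at the centre of its underside. Not to be moved.
- chalk_tin: Bystander, loose: blue chalk tin, 70 x 50 x 22 mm. Origin at the centre of its underside. Not to be moved.
- wood_clapper: Bystander, loose: wooden pressing block, 200 x 55 x 35 mm. Origin at the centre of its underside. Not to be moved.
There are look-alikes about, which are no part of the job. What is meant by the brass_blank is not turquoise, and is the larger of those in its own colour.

How it is judged:
On the way, in this order (a step that is already met when the one before it is completed fails the run):
1. the brass blank has dropped into the recess, flat, while the die table is still out (horizontal distance between brass_blank and recess below 0.0055 m and z of brass_blank in the frame of recess below -0.0065 m and angle between brass_blank's own z axis and vertical below 0.08 rad and value of joint die_table below 0.09 m), for 0.2 s.
2. the die table is fully home with the brass blank in its recess (horizontal distance between brass_blank and recess below 0.0055 m and z of brass_blank in the frame of recess below -0.0065 m and angle between brass_blank's own z axis and vertical below 0.08 rad and value of joint die_table above 0.121 m), for 0.2 s.
At the end, for the whole second after the job is handed in: The brass blank lies flat in the recess (centre within 5.5 mm of the recess centre, underside at least 6.5 mm below the table's top, tilt under 0.08 rad) and at rest; the die table is within 4 mm of its home stop; the blue blank still lies flat on the die table's top (all of step 2 and linear speed of brass_blank below 0.01 m/s and z of blue_blank in the frame of recess between -0.003 and 0.003 m); the robot touches nothing.
It fails at once if the brass blank is lifted (over 8 mm off the die table's top) or tipped up (z of brass_blank in the frame of recess above 0.008 m or angle between brass_blank's own z axis and vertical above 0.6 rad).
It fails at once if the brass blank is pushed off the die table (z of brass_blank in the frame of recess below -0.015 m).
It fails at once if the brass blank is pinched or pressed hard (over 25 N) (contact force between the fingers and brass_blank above 25 N).
It fails at once if the blue blank is touched by the robot or by the brass blank (contact force between any of the fingers, the arm, brass_blank and blue_blank above 0.3 N).
It fails at once if a bystander is moved over 15 mm (distance of any of spool, weight, button_jar, tape_case, chalk_tin, wood_clapper from where it was at the start of the episode above 0.015 m).
It also fails if it takes over 64 s, if anything falls off the work surface, if the arm or the gripper's body presses on something with over 40 N, if the wrist force passes 120 N, or if a joint passes its speed limit or range.

### The arm

A 6-joint arm with a two-finger parallel gripper is mounted at the origin on the work surface. World frame = base frame: x ahead of the robot, y to its left, z up, the work surface at z = 0. Lengths are in m, angles in rad, forces in N, time in s.
With the tool pointing down it reaches from about 0.375 to 0.9 m from the base axis. Payload 3.1 kg.
Tool frame: the origin (TCP) lies on the centre line of the jaws, within the pads' length; the fingertips stand 8 mm ahead of it and the grasp point (between the pads) lies 11 mm behind it; z points along the fingers, y is the line along which they close (so a half turn about z gives the same grasp; the last joint's range is limited). The gripper opens to 85 mm and grips with 20 to 120 N. Pads are 22 mm wide; open, the fingers measure 114 mm over their backs; the gripper's body (76 mm by 85 mm) begins 54 mm behind the grasp point. The pads swing forward as they close: fully open they stand 13 mm farther back than shut.
Start: joints at [1.109, 0.527, 1.433, -0, 1.181, -0.178], TCP at [0.175, 0.6, 0.239] pointing down, gripper open.
Joint ranges: [-3.08, 3.08], [-0.75, 2.2], [0.22, 2.44], [-1.43, 4.57], [0, 2.65], [-2.85, 2.85]. Speed limits (rad/s): [2.79, 2.79, 3.14, 3.14, 3.14, 3.14].

### API

Orientations are given as a unit quaternion [x, y, z, w].
In Python, from station import * gives the robot as it stands.
- The arm moves only by the tool play_rows, never from a script. Its argument "rows" is a list of rows, each a list of 3 entries, a list of its own where there are three numbers: the turn, a rotation vector about the tool's x, y, z in degrees, then the shift along the tool's x, y, z in mm, then the closure, from 0 (fully open) to 1 (shut). In form: [[[ax, ay, az], [dx, dy, dz], jaw], ...]. A call has 1 to 12 rows; each row shifts and turns the commanded pose from where the row before left it, along the tool's axes as they then stand; what a row does not reach is not made up. A row lasts 1/12 s, in which the tool goes at most 41.7 mm and 7.16 degrees, less where a joint would pass 70% of its speed; a pose out of reach is approached as far as the arm can. A call with a gripper value outside its range is refused whole. The fingers move at their own pace and stop on an object; "grip_force" is the grip in N (left out, the last holds). Time passes only in rows, so rows that do not move let the fingers close. It gives the time, the measured TCP pose, the force, the opening and the grip force at its end, in the units of the state.
- sense(): the state, without advancing time (a new reading comes with each control period).
- snapshot(name): name is "scene" or "side" or "wrist"; returns (picture, depth): 384x512x3 uint8, red, green, blue; 384x512 float32, m along the optical axis (not along the pixel's ray), 0 where there is no reading.
- get_calibration(name): a dict with "vfov" (degrees; the focal length in pixels is half the picture's height over the tangent of half this angle, whatever the lens; pixels are square), "cx", "cy" (the principal point, pixels), "xyz" and "attitude" of the camera in the world. Camera axes: x right, y down, z forward; pixel columns grow to the right and rows downward; lengths in m; the calibration is good to about 2 mm. A picture is of the moment at which its call begins: read the wrist's pose just before it. get_calibration takes no time and is no camera call; for the wrist camera it gives the pose at the moment of the call.
- sign_off(): hands the job in; it is judged then, once.
The state is a dict: "t": time; "q": joint angles; "qd": joint speeds; "tau": joint torques, N m; "tcp_pos": TCP position; "tool_rot": TCP orientation; "force": force on the tool from outside, world axes, zero at the start; "ft_torque": the same for the moment, N m; "finger_gap": opening from 0.0 (shut) to 1.0 (fully open); "gripper_force": force on a finger pad.
Only numpy, scipy, OpenCV 4.12 (cv2) and the standard library are available. Lean on these libraries where they do the work, as an engineer would, in place of code of your own. Each camera call takes 0.05 s, during which the arm holds its last target. There are 200 camera calls.

## Working session

There is one attempt and no reset: what is moved stays moved. The work goes in short steps, Python scripts to look and compute and a tool call to move; the robot and the scene stay as the last step left them, time stands still between calls to the robot, and variables do not carry over. Pictures are saved under pics/ and viewed, at most 12 in all, crops included, and the job is handed in when it is done.

Besides the shell and the picture viewer there is one more tool, called after "Emit:" as name(argument=value, ...) on one line, values as JSON. play_rows: Moves the arm, as the interface text tells. Its arguments: {"type":"object","properties":{"rows":{"type":"array","items":{"type":"array"}},"grip_force":{"type":"number"}},"required":["rows"]}

```bash
mkdir -p pics; cat > h.py <<'E'
from station import *
import numpy as np, cv2
from scipy.spatial.transform import Rotation as R
def cal(n):
    c=get_calibration(n); f=192/np.tan(np.radians(c["vfov"])/2)
    a=np.array(c["attitude"]); M=a if a.shape==(3,3) else R.from_quat(a).as_matrix()
    return f,c["cx"],c["cy"],np.array(c["xyz"]),M
def ray(C,u,v,z):
    f,cx,cy,p,M=C; d=M@np.array([(u-cx)/f,(v-cy)/f,1]); return p+d*(z-p[2])/d[2]
def pt(C,u,v,dep):
    f,cx,cy,p,M=C; return p+M@(np.array([(u-cx)/f,(v-cy)/f,1])*dep)
E
python3 - <<'E'
from h import *
s=sense(); print(s)
for n in("scene","side"):
    print(get_calibration(n)); p,d=snapshot(n); cv2.imwrite(f"pics/{n}0.png",p[...,::-1]); np.savez(f"{n}0.npz",p=p,d=d)
E
```

```text
{'t': 0.0, 'q': array([ 1.10851547e+00,  5.28457481e-01,  1.43391933e+00,  1.38167956e-05,
        1.18138882e+00, -1.78480677e-01]), 'qd': array([ 0.00105938,  0.00125184, -0.00126682, -0.00035488,  0.00025765,
       -0.00195687]), 'tau': array([-1.81131705e-03, -4.42352378e+01, -1.78024328e+01, -1.38675341e-04,
        8.48625961e-03, -7.39688886e-06]), 'tcp_pos': array([0.17464111, 0.59937132, 0.23833352]), 'tool_rot': array([ 1.41426881e-01,  9.89948108e-01, -1.02919344e-03, -3.48229613e-04]), 'force': array([-0.54874617, -0.52023742,  0.0628486 ]), 'ft_torque': array([-0.01507711,  0.05880115, -0.04493005]), 'gripper_force': 0.0, 'finger_gap': 0.9972181730331507}
{'vfov': 44.168087236319614, 'cx': 255.7428458185421, 'cy': 195.99361532086655, 'xyz': array([1.03306941, 0.63784843, 1.30957519]), 'attitude': array([ 0.2722651 ,  0.91926766, -0.27345244, -0.07773322])}
{'vfov': 53.784377084540964, 'cx': 251.57116551137543, 'cy': 187.04491910289232, 'xyz': array([0.3801859 , 0.72832487, 0.76793234]), 'attitude': array([-0.1402787 ,  0.89784079, -0.41305744,  0.05989451])}
```

View pics/scene0.png

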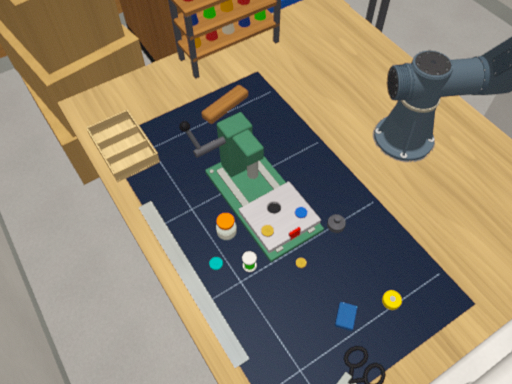

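View pics/side0.png

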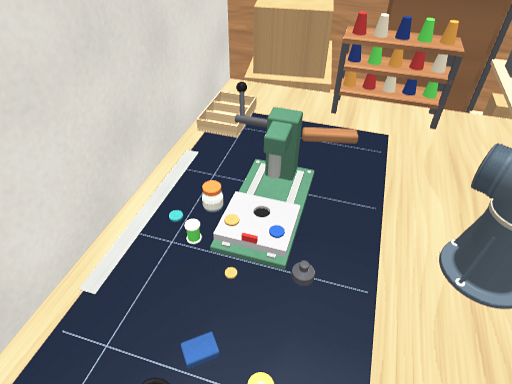

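The scene view shows the recess at (274,208), brass at (267,231), blue at (301,212) and the tab at (294,233). In the side view these are at (262,211), (232,220), (277,231) and (249,238). The small orange disc on the mat at (301,263) is a look-alike.

```bash
cat >> h.py <<'E'
def masks(p):
    h=cv2.cvtColor(p,cv2.COLOR_RGB2HSV); H,S,V=cv2.split(h)
    return dict(brass=(H>12)&(H<28)&(S>110)&(V>120),blue=(H>100)&(H<120)&(S>150)&(V>120),red=((H<6)|(H>174))&(S>150)&(V>90),dark=(V<75))
def blobs(m,roi,amin=25):
    u0,v0,u1,v1=roi; mm=np.zeros(m.shape,np.uint8); mm[v0:v1,u0:u1]=m[v0:v1,u0:u1]
    n,l,st,c=cv2.connectedComponentsWithStats(mm)
    return [(c[i].round(1),st[i].tolist()) for i in range(1,n) if st[i,4]>=amin]
E
python3 - <<'E'
from h import *
for n,roi in(("scene",(235,185,325,250)),("side",(215,195,300,262))):
    z=np.load(n+"0.npz"); C=cal(n)
    for k,m in masks(z["p"]).items():
        for c,st in blobs(m,roi):
            h={'brass':.060,'blue':.060,'red':.064,'dark':.052}[k]
            d=z["d"][int(c[1]),int(c[0])]
            print(n,k,c,st,ray(C,*c,h).round(4),pt(C,*c,d).round(4))
    # table-top points from depth
    v,u=np.mgrid[0:384,0:512]; f,cx,cy,p,M=C
    P=p+np.stack([(u-cx)/f,(v-cy)/f,np.ones_like(u)],-1)*1.0*z["d"][...,None]@M.T
    m=(abs(P[...,2]-.052)<.006)&(z["p"].min(-1)>150)&(u>roi[0]-20)&(u<roi[2]+20)&(v>roi[1]-20)&(v<roi[3]+20)
    m=(cv2.morphologyEx(m.astype(np.uint8),cv2.MORPH_OPEN,np.ones((3,3))))>0
    r=cv2.minAreaRect(P[m][:,:2].astype(np.float32)*1000); print(n,r,cv2.boxPoints(r).round(0).tolist(),np.median(P[m][:,2]))
E
```

```text
scene brass [267.1 230.2] [262, 225, 12, 11, 107] [0.6362 0.0733 0.06  ] [0.6356 0.0726 0.0584]
scene blue [300.8 212. ] [296, 207, 11, 11, 89] [0.5138 0.0768 0.06  ] [0.5163 0.0794 0.0659]
scene red [294.5 232.7] [289, 227, 11, 12, 76] [0.5736 0.1269 0.064 ] [0.574  0.1273 0.0651]
scene dark [314.3 198. ] [294, 185, 31, 45, 619] [0.4445 0.0546 0.052 ] [ 0.42    0.0302 -0.0005]
scene dark [273.5 207.7] [268, 203, 12, 10, 90] [0.5726 0.014  0.052 ] [0.5693 0.0096 0.043 ]
scene dark [242.9 233.2] [235, 213, 26, 37, 280] [0.7005 0.0384 0.052 ] [0.688  0.0159 0.0048]
scene dark [315.5 243.8] [299, 234, 26, 16, 192] [0.5386 0.1865 0.052 ] [0.5195 0.1691 0.0035]
scene ((610.6597900390625, 41.37967300415039), (175.27330017089844, 269.2861633300781), 89.95372772216797) [[476.0, -46.0], [745.0, -46.0], [745.0, 129.0], [476.0, 129.0]] 0.05352548482502184
side brass [231.4 219.7] [225, 215, 14, 11, 125] [0.6336 0.0816 0.06  ] [0.6352 0.0773 0.0553]
side blue [276.5 231. ] [269, 226, 15, 12, 136] [0.5116 0.0839 0.06  ] [0.5122 0.0807 0.0566]
side red [249.1 237.6] [242, 233, 15, 10, 106] [0.5696 0.1298 0.064 ] [0.5687 0.1326 0.0673]
side dark [222.  208.6] [215, 195, 18, 33, 161] [0.675  0.0426 0.052 ] [ 0.6973 -0.0092 -0.002 ]
side dark [261.4 212.3] [254, 209, 16, 8, 94] [0.569  0.0232 0.052 ] [0.5716 0.0137 0.0424]
side dark [295.3 247.6] [288, 222, 12, 40, 258] [0.4552 0.1156 0.052 ] [ 0.4609  0.0697 -0.0016]
side dark [224.5 259. ] [215, 255, 28, 7, 112] [0.6078 0.2018 0.052 ] [ 0.6248  0.1623 -0.0017]
side ((611.0380859375, 49.13435745239258), (271.248046875, 174.9217529296875), 0.07124374061822891) [[475.0, 136.0], [476.0, -38.0], [747.0, -38.0], [747.0, 137.0]] 0.05076583480497221
```

Emit:
play_rows(rows=[[[0,0,0],[-25,-16,-3],0.5],[[0,0,0],[-25,-16,-3],0.5],[[0,0,0],[-25,-16,-3],0.5],[[0,0,0],[-25,-16,-3],0.5],[[0,0,0],[-25,-16,-3],0.5],[[0,0,0],[-25,-16,-3],0.5],[[0,0,0],[-25,-16,-3],0.5],[[0,0,0],[-25,-16,-3],0.5],[[0,0,0],[-25,-16,-3],0.5],[[0,0,0],[-25,-16,-3],0.5],[[0,0,0],[-25,-16,-3],0.5]])

```text
t: 1.02
tcp_pos: [0.3901, 0.3527, 0.2721]
tool_rot: [0.141, 0.99, -0.0, -0.0]
force: [0.6, 0.7, 0.3]
finger_gap: 0.501
gripper_force: 0.0
```

Emit:
play_rows(rows=[[[0,0,0],[-25,-16,-3],0.5],[[0,0,0],[-25,-16,-3],0.5],[[0,0,0],[-25,-16,-3],0.5],[[0,0,0],[-25,-16,-3],0.5],[[0,0,0],[-25,-16,-3],0.5],[[0,0,0],[-25,-16,-3],0.5],[[0,0,0],[-25,-16,-3],0.5],[[0,0,0],[-25,-16,-3],0.5],[[0,0,0],[-25,-16,-3],0.5],[[0,0,0],[-25,-16,-3],0.5]])

```text
t: 1.85
tcp_pos: [0.5853, 0.1292, 0.302]
tool_rot: [0.141, 0.99, -0.0, -0.001]
force: [0.4, 1.1, -0.4]
finger_gap: 0.504
gripper_force: 0.0
```

Emit:
play_rows(rows=[[[0,0,7],[0,0,0],0.6],[[0,0,7],[0,0,0],0.6],[[0,0,7],[0,0,0],0.6],[[0,0,7],[0,0,0],0.6],[[0,0,7],[0,0,0],0.6],[[0,0,7],[0,0,0],0.6],[[0,0,7],[0,0,0],0.6],[[0,0,7],[0,0,0],0.6],[[0,0,7],[0,0,0],0.6],[[0,0,7],[0,0,0],0.6],[[0,0,7],[0,0,0],0.6],[[0,0,7],[0,0,0],0.6]])

```text
t: 2.85
tcp_pos: [0.5845, 0.1304, 0.3017]
tool_rot: [0.769, 0.639, -0.001, -0.0]
force: [0.4, 0.9, 0.9]
finger_gap: 0.399
gripper_force: 0.0
```

Emit:
play_rows(rows=[[[0,0,7],[0,0,0],0.6],[[0,0,7],[0,0,0],0.6],[[0,0,7],[0,0,0],0.6],[[0,0,7],[0,0,0],0.6],[[0,0,7],[0,0,0],0.6],[[0,0,0],[0,0,0],0.6],[[0,0,0],[0,0,0],0.6]])

```text
t: 3.43
tcp_pos: [0.5846, 0.1304, 0.3019]
tool_rot: [0.924, 0.382, -0.0, -0.0]
force: [-0.3, 0.7, -0.2]
finger_gap: 0.398
gripper_force: 0.0
```

```bash
python3 - <<'E'
from h import *
s=sense(); print(s["t"],s["tcp_pos"],s["q"],s["finger_gap"]); print(R.from_quat(s["tool_rot"]).as_matrix().round(3)); C=cal("wrist"); print(C)
p,d=snapshot("wrist"); cv2.imwrite("pics/w1.png",p[...,::-1]); np.savez("w1.npz",p=p,d=d)
import pickle; pickle.dump(C,open("w1.pkl","wb"))
E
```

```text
3.4333 [0.58459817 0.13042949 0.30188237] [3.31051972e-02 4.28497604e-01 1.42390099e+00 3.00136832e-05
 1.29018282e+00 8.19935392e-01] 0.3978246191758239
[[ 0.708  0.706 -0.001]
 [ 0.706 -0.708 -0.   ]
 [-0.001 -0.001 -1.   ]]
(np.float64(337.80416716178695), 255.09549550363204, 193.08252465906742, array([0.64114033, 0.18742578, 0.43756078]), array([[ 7.05176560e-01, -6.72892205e-01, -2.23477290e-01],
       [-7.09031545e-01, -6.69471736e-01, -2.21544269e-01],
       [-5.36317187e-04,  3.14680274e-01, -9.49197576e-01]]))
```

View pics/w1.png

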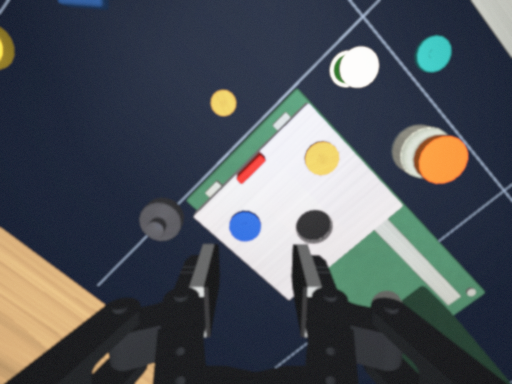

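The wrist view shows brass at (322,158), recess at (315,225), blue at (245,226), tab at (251,168) and both fingers.

```bash
cat > m.py <<'E'
from h import *
def measure(p,C,roi,red=True):
    o={}
    for k,m in masks(p).items():
        h={'brass':.060,'blue':.060,'red':.064,'dark':.052}[k]
        for c,st in blobs(m,roi,150):
            if k=='dark':  # rim ellipse in world at table top
                mm=np.zeros(m.shape,np.uint8); mm[st[1]:st[1]+st[3],st[0]:st[0]+st[2]]=m[st[1]:st[1]+st[3],st[0]:st[0]+st[2]]
            else: mm=m.astype(np.uint8)*0; mm[st[1]:st[1]+st[3],st[0]:st[0]+st[2]]=m[st[1]:st[1]+st[3],st[0]:st[0]+st[2]]
            cn=max(cv2.findContours(mm,cv2.RETR_EXTERNAL,cv2.CHAIN_APPROX_NONE)[0],key=cv2.contourArea)[:,0]
            W=np.array([ray(C,*q,h)[:2] for q in cn])*1000
            r=cv2.minAreaRect(W.astype(np.float32)); print(k,c,"world ctr",np.round(r[0],1),"size",np.round(r[1],1),"ang",round(r[2],1))
E
python3 - <<'E'
from m import *
import pickle
p=np.load("w1.npz")["p"]; C=pickle.load(open("w1.pkl","rb"))
measure(p,C,(200,120,350,245))
# table edges
m=((p.min(-1)>150)).astype(np.uint8); m[:, :190]=0; m[:,405:]=0; m[:85]=0; m[300:]=0
m=cv2.morphologyEx(m,cv2.MORPH_OPEN,np.ones((7,7)))
cn=max(cv2.findContours(m,cv2.RETR_EXTERNAL,cv2.CHAIN_APPROX_NONE)[0],key=cv2.contourArea)[:,0]
W=np.array([ray(C,*q,.052)[:2] for q in cn])*1000
print(cv2.minAreaRect(W.astype(np.float32)))
print(cal("wrist")[4].round(3).tolist())
for u,v in ((305,102),(402,203),(195,213),(290,298)): print(ray(C,u,v,.052).round(4))
E
```

```text
brass [321.4 157.7] world ctr [635.5  75.6] size [36.3 36.9] ang 1.6
blue [244.6 225.6] world ctr [513.5  79. ] size [35.7 35.4] ang 44.9
red [250.4 167.6] world ctr [570.5 125.5] size [38.6  9.8] ang 0.3
dark [215.3 140.9] world ctr [564.7 180.2] size [91.2 43.8] ang 1.2
dark [343.  127.5] world ctr [677.8  83. ] size [33.1 16.2] ang 89.6
dark [313.2 224.8] world ctr [571.8  17.1] size [38.7 37.1] ang 9.2
dark [207.  237.2] world ctr [471.7  98.8] size [26.2 26.6] ang 44.9
((570.7078857421875, 22.855575561523438), (236.32879638671875, 191.89703369140625), 89.91099548339844)
[[0.705, -0.673, -0.223], [-0.709, -0.669, -0.221], [-0.0, 0.315, -0.949]]
[0.6643 0.1331 0.052 ]
[ 0.6672 -0.0379  0.052 ]
[0.4801 0.1315 0.052 ]
[ 0.4783 -0.0402  0.052 ]
```

Emit:
play_rows(rows=[[[0,0,2],[0,0,0],0.67],[[0,0,0],[13,25,0],0.67],[[0,0,0],[13,25,0],0.67],[[0,0,0],[13.5,25,0],0.67],[[0,0,0],[0,0,30],0.67],[[0,0,0],[0,0,30],0.67],[[0,0,0],[0,0,30],0.67],[[0,0,0],[0,0,30],0.67],[[0,0,0],[0,0,30],0.67],[[0,0,0],[0,0,30],0.67],[[0,0,0],[0,0,25],0.67],[[0,0,0],[0,0,20],0.67]])

```text
t: 4.48
tcp_pos: [0.6636, 0.1021, 0.0746]
tool_rot: [0.931, 0.365, -0.001, -0.001]
force: [-0.1, 0.5, -0.5]
finger_gap: 0.331
gripper_force: 0.0
```

Emit:
play_rows(rows=[[[0,0,0],[0,0,0],0.67],[[0,0,0],[0,0,0],0.67]])

```text
t: 4.65
tcp_pos: [0.664, 0.1022, 0.0761]
tool_rot: [0.931, 0.365, -0.001, -0.001]
force: [-0.2, 0.5, -0.3]
finger_gap: 0.327
gripper_force: 0.0
```

```bash
python3 - <<'E'
from m import *
s=sense(); print(s["t"],s["tcp_pos"],s["force"],s["finger_gap"]); print(R.from_quat(s["tool_rot"]).as_matrix().round(3)); C=cal("wrist")
p,d=snapshot("wrist"); cv2.imwrite("pics/w2.png",p[...,::-1]); np.savez("w2.npz",p=p,d=d)
p,d=snapshot("side"); cv2.imwrite("pics/s2.png",cv2.resize(p[140:290,160:360,::-1],None,fx=4,fy=4))
E
```

```text
4.65 [0.66396015 0.10215245 0.07605602] [-0.19954466  0.48499415 -0.26796677] 0.32662396377472946
[[ 0.733  0.68  -0.003]
 [ 0.68  -0.733  0.   ]
 [-0.002 -0.002 -1.   ]]
```

View pics/w2.png

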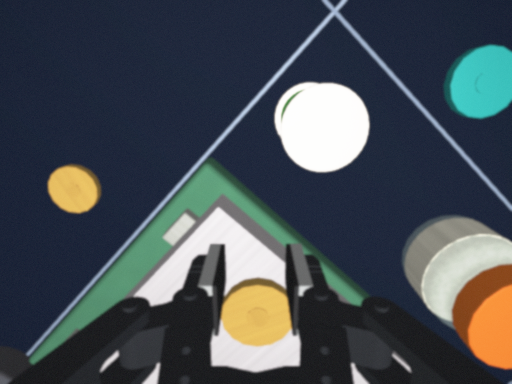

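View pics/s2.png

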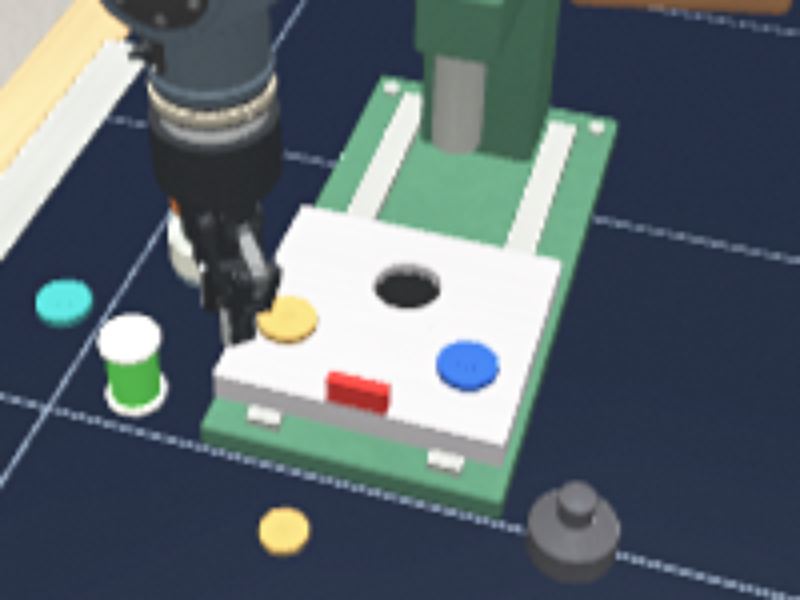

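Brass sits centred between the fingertips and ahead of them (258,312). There is clearance all round, including the spool. I'll feel for the table top, gently.

Emit:
play_rows(rows=[[[0,0,0],[0,0,4],0.67],[[0,0,0],[0,0,4],0.67],[[0,0,0],[0,0,2],0.67],[[0,0,0],[0,0,0],0.67],[[0,0,0],[0,0,0],0.67]])

```text
t: 5.17
tcp_pos: [0.6647, 0.1022, 0.0675]
tool_rot: [0.931, 0.364, 0.0, 0.0]
force: [1.0, 0.7, 0.0]
finger_gap: 0.333
gripper_force: 0.0
```

Emit:
play_rows(rows=[[[0,0,0],[0,0,1],0.67],[[0,0,0],[0,0,1],0.67],[[0,0,0],[0,0,0],0.67],[[0,0,0],[0,0,0],0.67]])

```text
t: 5.5
tcp_pos: [0.6647, 0.1022, 0.0652]
tool_rot: [0.931, 0.364, -0.0, -0.0]
force: [0.2, -0.4, 0.1]
finger_gap: 0.328
gripper_force: 0.0
```

Emit:
play_rows(rows=[[[0,0,0],[0,0,1],0.67],[[0,0,0],[0,0,1],0.67],[[0,0,0],[0,0,0],0.67],[[0,0,0],[0,0,0],0.67]])

```text
t: 5.83
tcp_pos: [0.6647, 0.1021, 0.0632]
tool_rot: [0.931, 0.364, -0.0, -0.0]
force: [0.5, 0.3, 0.4]
finger_gap: 0.332
gripper_force: 0.0
```

Emit:
play_rows(rows=[[[0,0,0],[0,0,1],0.67],[[0,0,0],[0,0,1],0.67],[[0,0,0],[0,0,0],0.67],[[0,0,0],[0,0,0],0.67]])

```text
t: 6.17
tcp_pos: [0.6647, 0.1022, 0.0612]
tool_rot: [0.931, 0.364, -0.0, -0.0]
force: [-0.2, 0.3, 0.8]
finger_gap: 0.33
gripper_force: 0.0
```

Emit:
play_rows(rows=[[[0,0,0],[0,0,1],0.67],[[0,0,0],[0,0,0],0.67],[[0,0,0],[0,0,0],0.67]])

```text
t: 6.42
tcp_pos: [0.6647, 0.1022, 0.0603]
tool_rot: [0.931, 0.364, -0.0, -0.0]
force: [-0.5, -0.7, 0.8]
finger_gap: 0.328
gripper_force: 0.0
```

Emit:
play_rows(rows=[[[0,0,0],[0,0,1],0.67],[[0,0,0],[0,0,0],0.67],[[0,0,0],[0,0,0],0.67]])

```text
t: 6.67
tcp_pos: [0.665, 0.1022, 0.0598]
tool_rot: [0.931, 0.364, 0.0, 0.0]
force: [-0.5, 0.0, 3.7]
finger_gap: 0.329
gripper_force: 1.6
```

Emit:
play_rows(rows=[[[0,0,0],[0,0,-4],0.67],[[0,0,0],[0,0,0],0.67],[[0,0,0],[-5,0,0],0.67],[[0,0,0],[-5,0,0],0.67],[[0,0,0],[-3,0,0],0.67],[[0,0,0],[-3,0,0],0.67],[[0,0,0],[-4,0,0],0.67],[[0,0,0],[-4,0,0],0.67],[[0,0,0],[-4,0,0],0.67],[[0,0,0],[-4,0,0],0.67],[[0,0,0],[0,0,0],0.67],[[0,0,0],[0,0,0],0.67]])

```text
t: 7.67
tcp_pos: [0.6411, 0.0802, 0.0634]
tool_rot: [0.931, 0.364, -0.0, -0.0]
force: [0.2, 0.9, 0.6]
finger_gap: 0.33
gripper_force: 0.0
```

```bash
cat > look.py <<'E'
from m import *
import sys
s=sense(); print(s["t"],s["tcp_pos"].round(4),s["force"].round(1)); C=cal("wrist")
p,d=snapshot("wrist"); cv2.imwrite(f"pics/{sys.argv[1]}.png",p[...,::-1])
for n,roi in(("wrist",(0,150,512,384)),("side",(200,195,300,262)),("scene",(235,185,325,250))):
    if n!="wrist": p,d=snapshot(n); C=cal(n)
    print(n)
    for k in("brass","blue","dark","red"):
        for c,st in blobs(masks(p)[k],roi,40):
            if k!="dark" or (st[4]<200 and n!="wrist"): print(k,c,st[2:],ray(C,*c,.052 if k=="dark" else .064 if k=="red" else .06).round(4)[:2])
E
python3 look.py w3
```

```text
7.6667 [0.6411 0.0802 0.0634] [0.2 0.9 0.6]
wrist
brass [ 52.9 158.3] [53, 21, 837] [0.6197 0.1766]
brass [255.  309.8] [71, 68, 3895] [0.6215 0.063 ]
red [ 86.9 305.4] [75, 81, 1982] [0.5717 0.1253]
side
brass [240.7 218.9] [10, 11, 64] [0.6114 0.0714]
blue [276.5 231.1] [14, 12, 136] [0.5115 0.0842]
dark [261.4 212.3] [16, 8, 94] [0.569  0.0232]
red [249.1 237.6] [15, 10, 106] [0.5696 0.1298]
scene
brass [266.7 226.6] [9, 8, 55] [0.6303 0.0623]
blue [300.8 212. ] [11, 11, 88] [0.5138 0.0768]
red [294.5 232.7] [11, 12, 76] [0.5736 0.1269]
```

View pics/w3.png

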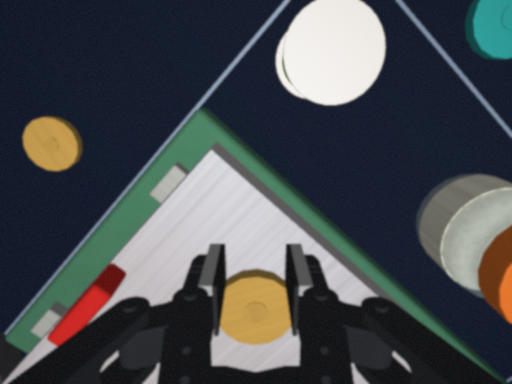

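Brass is nested in the fingertip cradle at (255,310), with 68 mm to go in line with the recess.

Emit:
play_rows(rows=[[[0,0,0],[-4,0,0],0.67],[[0,0,0],[-4,0,0],0.67],[[0,0,0],[-4,0,0],0.67],[[0,0,0],[-4,0,0],0.67],[[0,0,0],[-4,0,0],0.67],[[0,0,0],[-4,0,0],0.67],[[0,0,0],[-4,0,0],0.67],[[0,0,0],[-4,0,0],0.67],[[0,0,0],[-4,0,0],0.67],[[0,0,0],[-4,0,0],0.67],[[0,0,0],[-4,0,0],0.67],[[0,0,0],[0,0,0],0.67]])

```text
t: 8.82
tcp_pos: [0.6082, 0.05, 0.0632]
tool_rot: [0.931, 0.364, -0.001, -0.0]
force: [0.3, 0.6, 0.2]
finger_gap: 0.33
gripper_force: 0.0
```

```bash
python3 look.py w4; python3 - <<'E'
from h import *
p,d=snapshot("side"); cv2.imwrite("pics/s4.png",cv2.resize(p[180:260,210:310,::-1],None,fx=7,fy=7,interpolation=cv2.INTER_CUBIC))
E
```

```text
8.8167 [0.6082 0.05   0.0632] [0.3 0.6 0.2]
wrist
brass [255.3 309.1] [70, 68, 3876] [0.589  0.0331]
blue [ 66.8 331.8] [37, 29, 403] [0.515  0.0934]
blue [110.3 359.5] [15, 15, 61] [0.5153 0.0673]
red [ 62.5 224.7] [69, 76, 2149] [0.5666 0.1263]
side
brass [256.  214.1] [9, 11, 54] [0.5786 0.042 ]
blue [276.5 231. ] [14, 12, 135] [0.5116 0.0839]
dark [264.1 212.5] [10, 8, 54] [0.5619 0.0216]
red [249.1 237.6] [15, 10, 106] [0.5696 0.1298]
scene
brass [270.3 214.2] [8, 9, 59] [0.5969 0.032 ]
blue [300.8 212. ] [11, 11, 89] [0.5138 0.0768]
dark [272.4 187.4] [21, 8, 63] [ 0.5327 -0.0512]
dark [243.1 226.5] [22, 30, 53] [0.6877 0.0191]
red [294.5 232.7] [11, 12, 76] [0.5736 0.1269]
```

View pics/s4.png

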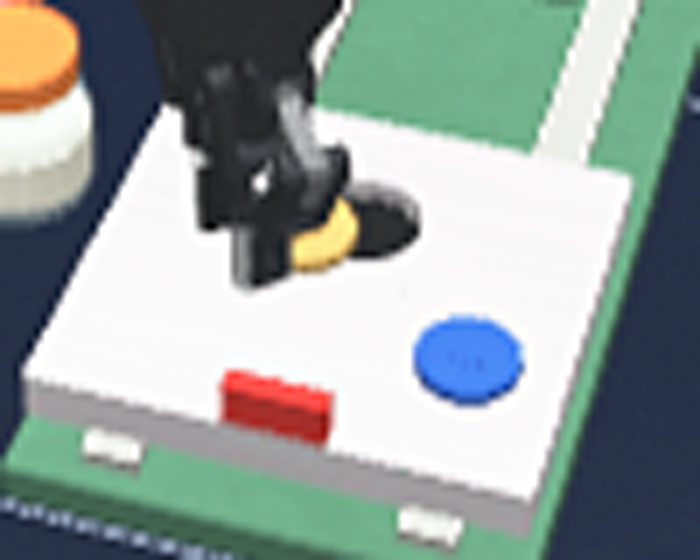

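The side view shows brass at the near rim of the recess, lined up. Blue and the tab have not moved.

Emit:
play_rows(rows=[[[0,0,0],[-3,0,0],0.67],[[0,0,0],[-3,0,0],0.67],[[0,0,0],[-3,0,0],0.67],[[0,0,0],[-3,0,0],0.67],[[0,0,0],[-3,0,0],0.67],[[0,0,0],[-3,0,0],0.67],[[0,0,0],[-2,0,0],0.67],[[0,0,0],[-1,0,0],0.67],[[0,0,0],[-1,0,0],0.67],[[0,0,0],[0,0,0],0.67],[[0,0,0],[0,0,0],0.67]])

```text
t: 9.93
tcp_pos: [0.5928, 0.0356, 0.0633]
tool_rot: [0.931, 0.364, -0.0, -0.0]
force: [0.4, -0.0, 0.4]
finger_gap: 0.329
gripper_force: 0.0
```

```bash
python3 look.py w5
```

```text
9.9333 [0.5928 0.0356 0.0633] [ 0.4 -0.   0.4]
wrist
brass [255.  304.3] [67, 47, 2575] [0.5756 0.0206]
blue [ 72.5 308.3] [71, 56, 2323] [0.5134 0.0846]
red [ 48.6 180.1] [72, 67, 2057] [0.5645 0.1271]
side
brass [262.8 212.7] [9, 8, 50] [0.563  0.0313]
blue [276.5 231. ] [14, 11, 134] [0.5116 0.0839]
red [249.1 237.6] [15, 10, 106] [0.5696 0.1298]
scene
brass [271.8 208.2] [9, 9, 66] [0.581  0.0166]
blue [300.8 212. ] [11, 11, 89] [0.5138 0.0768]
dark [239.8 223.1] [13, 18, 55] [0.6898 0.0036]
red [294.5 232.7] [11, 12, 76] [0.5736 0.1269]
```

View pics/w5.png

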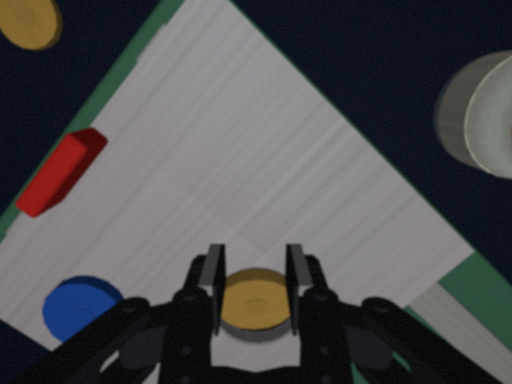

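A crescent of dark wall shows below the brass at (255,330), so it has dropped. I'll lift clear, turn to face the tab and check.

Emit:
play_rows(rows=[[[0,0,0],[0,0,-5],0.67],[[0,0,0],[0,0,-15],0.67],[[0,0,0],[0,0,-25],0.67],[[0,0,0],[10,0,-30],0.67],[[0,0,0],[30,0,-30],0.67],[[0,0,0],[30,0,-30],0.67],[[0,0,0],[20,0,0],0.8],[[0,0,-7],[0,0,0],0.8],[[0,0,-7],[0,0,0],0.9],[[0,0,-7],[0,0,0],1],[[0,0,-7],[0,0,0],1],[[0,0,-7],[0,0,0],1]])

```text
t: 11.08
tcp_pos: [0.6579, 0.0962, 0.1975]
tool_rot: [0.777, 0.63, -0.0, -0.0]
force: [-0.5, 0.9, 0.3]
finger_gap: 0.004
gripper_force: 0.0
```

Emit:
play_rows(rows=[[[0,0,-7],[0,0,0],1],[[0,0,-5.1],[0,0,0],1],[[0,0,0],[0,0,0],1],[[0,0,0],[0,0,0],1]])

```text
t: 11.42
tcp_pos: [0.658, 0.0961, 0.1975]
tool_rot: [0.709, 0.705, 0.0, 0.0]
force: [-0.2, -0.1, 0.7]
finger_gap: -0.005
gripper_force: 0.0
```

```bash
python3 look.py w6; python3 - <<'E'
from h import *
s=sense();print(R.from_quat(s["tool_rot"]).as_matrix().round(3),s["finger_gap"])
w=cv2.imread("pics/w6.png")
p,d=snapshot("side"); a=cv2.resize(p[190:262,210:306,::-1],(512,384),interpolation=cv2.INTER_CUBIC)
cv2.imwrite("pics/c6.png",cv2.resize(np.hstack([w,a]),(800,300)))
E
```

```text
11.4167 [0.658  0.0961 0.1975] [-0.2 -0.1  0.7]
wrist
brass [165.7 260.2] [42, 36, 1156] [0.5752 0.0225]
brass [335.5 291.6] [56, 25, 713] [ 0.7323 -0.0119]
brass [487.2 310. ] [13, 52, 113] [ 0.8797 -0.0335]
brass [497.2 364.3] [35, 52, 756] [ 0.9038 -0.0998]
blue [ 87.9 202.2] [47, 43, 1493] [0.5134 0.0791]
red [146.  152.9] [53, 7, 349] [0.5693 0.1225]
side
brass [260.  211.4] [15, 10, 105] [0.5715 0.0289]
blue [276.4 231. ] [15, 11, 135] [0.5118 0.0839]
red [249.1 237.6] [15, 10, 106] [0.5696 0.1298]
scene
brass [275.4 209.2] [9, 8, 48] [0.5737 0.0257]
blue [300.8 212. ] [11, 11, 88] [0.5138 0.0768]
dark [241.3 223.6] [15, 22, 44] [0.6869 0.0075]
red [294.5 232.7] [11, 12, 76] [0.5736 0.1269]
[[ 0.004  1.    -0.   ]
 [ 1.    -0.004 -0.   ]
 [-0.    -0.    -1.   ]] -0.0026110112255611547
```

View pics/c6.png

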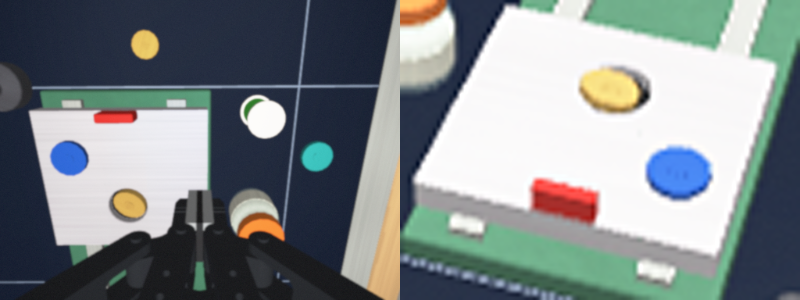

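Brass is tipped in, with its trailing edge still on the (+x,+y) rim, and the dark crescent shows on the far side. It needs a few mm more push, so I'll return on the same line.

Emit:
play_rows(rows=[[[0,0,7],[0,0,0],0.67],[[0,0,7],[0,0,0],0.67],[[0,0,7],[0,0,0],0.67],[[0,0,7],[0,0,0],0.67],[[0,0,7],[0,0,0],0.67],[[0,0,7],[0,0,0],0.67],[[0,0,5.1],[0,0,0],0.67],[[0,0,0],[-26,0,0],0.67],[[0,0,0],[-26,0,20],0.67],[[0,0,0],[-26,0,30],0.67],[[0,0,0],[0,0,30],0.67],[[0,0,0],[0,0,20],0.67]])

```text
t: 12.62
tcp_pos: [0.5985, 0.0422, 0.0954]
tool_rot: [0.932, 0.363, -0.002, -0.001]
force: [-0.3, -0.8, -0.4]
finger_gap: 0.33
gripper_force: 0.0
```

Emit:
play_rows(rows=[[[0,0,0],[0,0,20],0.67],[[0,0,0],[0,0,10],0.67],[[0,0,0],[0,0,4],0.67],[[0,0,0],[0,0,0],0.67],[[0,0,0],[0,0,0],0.67]])

```text
t: 13.03
tcp_pos: [0.6016, 0.0431, 0.064]
tool_rot: [0.931, 0.364, 0.001, 0.0]
force: [0.4, 0.8, 0.1]
finger_gap: 0.334
gripper_force: 0.0
```

```bash
python3 look.py w7|head -5
```

```text
13.0333 [0.6016 0.0431 0.064 ] [0.4 0.8 0.1]
wrist
brass [254.4 322.6] [71, 45, 2573] [0.576  0.0207]
blue [ 69.5 321.3] [56, 42, 1262] [0.5142 0.089 ]
red [ 57.1 202.6] [70, 79, 2216] [0.5668 0.1267]
```

Emit:
play_rows(rows=[[[0,0,0],[-4,0,0],0.67],[[0,0,0],[-4,0,0],0.67],[[0,0,0],[-2,0,0],0.67],[[0,0,0],[-1,0,0],0.67],[[0,0,0],[-1,0,0],0.67],[[0,0,0],[-1,0,0],0.67],[[0,0,0],[-1,0,0],0.67],[[0,0,0],[-1,0,0],0.67],[[0,0,0],[0,0,0],0.67],[[0,0,0],[0,0,0],0.67]])

```text
t: 14.02
tcp_pos: [0.5897, 0.0328, 0.0632]
tool_rot: [0.931, 0.364, -0.0, -0.0]
force: [-0.3, -0.7, 0.3]
finger_gap: 0.33
gripper_force: 0.0
```

```bash
python3 look.py w8
```

```text
14.0167 [0.5897 0.0328 0.0632] [-0.3 -0.7  0.3]
wrist
brass [255.1 294.1] [65, 65, 3400] [0.5769 0.0218]
blue [ 77.2 299.8] [74, 54, 1984] [0.5162 0.0829]
red [ 42.5 175.5] [65, 57, 1735] [0.5615 0.1272]
side
brass [263.8 212.8] [9, 8, 46] [0.5603 0.0309]
blue [276.5 231.1] [14, 12, 136] [0.5115 0.0842]
red [249.1 237.6] [15, 10, 106] [0.5696 0.1298]
scene
brass [272.2 207.8] [9, 10, 72] [0.5791 0.0161]
blue [300.7 212. ] [12, 11, 90] [0.5141 0.0766]
dark [242.6 226.2] [21, 29, 65] [0.6884 0.0174]
red [294.5 232.7] [11, 12, 76] [0.5736 0.1269]
```

The brass outline is round again and smaller (65 x 65 px), which fits lying flat and lower. Lifting and re-checking.

Emit:
play_rows(rows=[[[0,0,0],[0,0,-5],0.67],[[0,0,0],[0,0,-15],0.67],[[0,0,0],[0,0,-25],0.67],[[0,0,0],[10,0,-30],0.67],[[0,0,0],[30,0,-30],0.67],[[0,0,0],[30,0,-30],0.67],[[0,0,0],[20,0,0],0.8],[[0,0,-7],[0,0,0],0.8],[[0,0,-7],[0,0,0],0.9],[[0,0,-7],[0,0,0],1],[[0,0,-7],[0,0,0],1],[[0,0,-7],[0,0,0],1]])

```text
t: 15.17
tcp_pos: [0.6549, 0.0934, 0.1974]
tool_rot: [0.777, 0.63, -0.0, -0.0]
force: [0.1, -0.0, 0.1]
finger_gap: 0.005
gripper_force: 0.0
```

Emit:
play_rows(rows=[[[0,0,-7],[0,0,0],1],[[0,0,-5.1],[0,0,0],1],[[0,0,0],[0,0,0],1],[[0,0,0],[0,0,0],1]])

```text
t: 15.5
tcp_pos: [0.655, 0.0933, 0.1974]
tool_rot: [0.709, 0.705, 0.0, -0.0]
force: [-0.0, 0.2, 0.5]
finger_gap: -0.0
gripper_force: 0.0
```

```bash
python3 look.py w9; python3 - <<'E'
from h import *
s=sense();print(R.from_quat(s["tool_rot"]).as_matrix().round(3)[0],s["finger_gap"])
w=cv2.imread("pics/w9.png"); C=cal("wrist")
for c,st in blobs(masks(w[...,::-1].copy())["brass"],(0,150,300,384),100): print("at z .051",ray(C,*c,.051).round(4),st)
p,d=snapshot("side"); a=cv2.resize(p[190:262,210:306,::-1],(512,384),interpolation=cv2.INTER_CUBIC)
cv2.imwrite("pics/c9.png",cv2.resize(np.hstack([w,a]),(800,300)))
E
```

```text
15.5 [0.655  0.0933 0.1974] [-0.   0.2  0.5]
wrist
brass [167.8 257.6] [43, 37, 1240] [0.5744 0.0224]
brass [340.2 290.6] [56, 28, 859] [ 0.7337 -0.0136]
brass [506.1 303.8] [11, 35, 69] [ 0.8933 -0.0293]
brass [489.5 312.8] [14, 46, 141] [ 0.8796 -0.0395]
brass [496.4 358. ] [38, 64, 1241] [ 0.8982 -0.0944]
blue [ 90.8 199.2] [47, 43, 1502] [0.5134 0.079 ]
red [149. 151.] [50, 3, 147] [0.5689 0.1212]
side
brass [260.9 211.8] [15, 9, 102] [0.5687 0.0296]
blue [276.5 231. ] [14, 12, 135] [0.5116 0.0839]
red [249.1 237.6] [15, 10, 106] [0.5696 0.1298]
scene
brass [275.6 208.4] [10, 9, 59] [0.5715 0.0236]
blue [300.8 212. ] [11, 11, 89] [0.5138 0.0768]
dark [239.4 222.4] [11, 17, 40] [0.6895 0.0008]
red [294.5 232.7] [11, 12, 76] [0.5736 0.1269]
[0.004 1.    0.   ] 0.0006908342992326806
at z .051 [0.5719 0.0173 0.051 ] [147, 240, 43, 37, 1240]
```

View pics/c9.png

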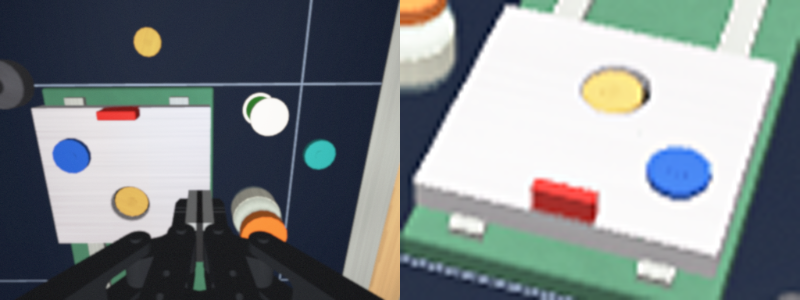

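Brass lies flat in the recess, centred at (571.9, 17.3) mm if its top is at 51 mm. Now the tab.

Emit:
play_rows(rows=[[[0,0,0],[27,-28,0],1],[[0,0,0],[27,-28,0],1],[[0,0,0],[28,-28,0],1],[[0,0,0],[0,0,0],1],[[0,0,0],[0,0,30],1],[[0,0,0],[0,0,30],1],[[0,0,0],[0,0,30],1],[[0,0,0],[0,0,25],1],[[0,0,0],[0,0,12],1],[[0,0,0],[0,0,5],1],[[0,0,0],[0,0,0],1],[[0,0,0],[0,0,0],1]])

```text
t: 16.7
tcp_pos: [0.5724, 0.1755, 0.0661]
tool_rot: [0.708, 0.706, 0.001, 0.001]
force: [0.5, 0.5, 0.1]
finger_gap: 0.003
gripper_force: 0.0
```

Emit:
play_rows(rows=[[[0,0,0],[-8,0,0],1],[[0,0,0],[-8,0,0],1],[[0,0,0],[-5,0,0],1],[[0,0,0],[-4,0,0],1],[[0,0,0],[-4,0,0],1],[[0,0,0],[-4,0,0],1],[[0,0,0],[-4,0,0],1],[[0,0,0],[-4,0,0],1],[[0,0,0],[-4,0,0],1]])

```text
t: 17.45
tcp_pos: [0.5714, 0.1309, 0.0654]
tool_rot: [0.708, 0.706, 0.001, -0.0]
force: [0.0, 3.5, 2.9]
finger_gap: 0.002
gripper_force: 2.1
```

```bash
python3 look.py w10
```

```text
17.45 [0.5714 0.1309 0.0654] [0.  3.5 2.9]
wrist
blue [149.  356.2] [26, 24, 214] [0.5148 0.0752]
red [218.3 283.2] [6, 17, 47] [0.5533 0.1218]
red [292.8 283.8] [7, 20, 73] [0.5883 0.1213]
side
blue [277.7 228. ] [14, 11, 131] [0.5113 0.0729]
red [254.9 239.1] [7, 13, 45] [0.5546 0.13  ]
scene
brass [271.5 205.1] [12, 11, 101] [0.5754 0.0067]
```

Emit:
play_rows(rows=[[[0,0,0],[-5,0,0],1],[[0,0,0],[-5,0,0],1],[[0,0,0],[-5,0,0],1],[[0,0,0],[-5,0,0],1],[[0,0,0],[-5,0,0],1],[[0,0,0],[-5,0,0],1],[[0,0,0],[-5,0,0],1],[[0,0,0],[-5,0,0],1],[[0,0,0],[-5,0,0],1],[[0,0,0],[-5,0,0],1],[[0,0,0],[-5,0,0],1],[[0,0,0],[-5,0,0],1]])

```text
t: 18.6
tcp_pos: [0.5713, 0.0699, 0.0651]
tool_rot: [0.708, 0.706, 0.0, 0.0]
force: [1.6, 4.9, -1.0]
finger_gap: -0.006
gripper_force: 2.1
```

Emit:
play_rows(rows=[[[0,0,0],[-5,0,0],1],[[0,0,0],[-5,0,0],1],[[0,0,0],[-5,0,0],1],[[0,0,0],[-5,0,0],1],[[0,0,0],[-5,0,0],1],[[0,0,0],[-3,0,0],1]])

```text
t: 19.1
tcp_pos: [0.5713, 0.0416, 0.0652]
tool_rot: [0.708, 0.706, 0.0, 0.0]
force: [3.4, 3.2, 0.1]
finger_gap: -0.001
gripper_force: 1.9
```

```bash
python3 look.py w11
```

```text
19.1 [0.5713 0.0416 0.0652] [3.4 3.2 0.1]
wrist
blue [149.3 355.8] [23, 20, 129] [ 0.5149 -0.0136]
side
blue [285.6 205.3] [14, 10, 115] [ 0.512  -0.0154]
scene
brass [256.3 187.1] [12, 6, 61] [ 0.5783 -0.0758]
dark [242.5 226.2] [20, 28, 64] [0.6887 0.0173]
```

Emit:
play_rows(rows=[[[0,0,0],[-3,0,0],1],[[0,0,0],[-3,0,0],1],[[0,0,0],[-3,0,0],1],[[0,0,0],[-2,0,0],1],[[0,0,0],[-2,0,0],1]])

```text
t: 19.67
tcp_pos: [0.5698, 0.0296, 0.065]
tool_rot: [0.708, 0.706, -0.001, -0.001]
force: [-1.5, 3.2, 0.2]
finger_gap: -0.001
gripper_force: 1.9
```

Emit:
play_rows(rows=[[[0,0,0],[-2,0,0],1],[[0,0,0],[-2,0,0],1]])

```text
t: 19.83
tcp_pos: [0.5698, 0.0255, 0.065]
tool_rot: [0.708, 0.706, -0.001, -0.001]
force: [-1.7, 4.1, 1.3]
finger_gap: -0.002
gripper_force: 1.9
```

Emit:
play_rows(rows=[[[0,0,0],[-2,0,0],1],[[0,0,0],[-2,0,0],1]])

```text
t: 20.0
tcp_pos: [0.5701, 0.0214, 0.0649]
tool_rot: [0.708, 0.706, -0.001, -0.001]
force: [-3.2, 3.9, -0.4]
finger_gap: -0.003
gripper_force: 1.9
```

Emit:
play_rows(rows=[[[0,0,0],[-2,0,0],1],[[0,0,0],[-2,0,0],1]])

```text
t: 20.17
tcp_pos: [0.5702, 0.0191, 0.0649]
tool_rot: [0.709, 0.705, 0.001, -0.002]
force: [-1.5, 16.6, 1.7]
finger_gap: 0.002
gripper_force: 8.2
```

Emit:
play_rows(rows=[[[0,0,0],[-2,0,0],1],[[0,0,0],[-1,0,0],1]])

```text
t: 20.33
tcp_pos: [0.5702, 0.019, 0.065]
tool_rot: [0.71, 0.705, 0.002, -0.003]
force: [-1.0, 23.4, 2.3]
finger_gap: 0.001
gripper_force: 11.7
```

Emit:
play_rows(rows=[[[0,0,0],[-2,0,0],1],[[0,0,0],[-1,0,0],1]])

```text
t: 20.5
tcp_pos: [0.5702, 0.0188, 0.065]
tool_rot: [0.71, 0.704, 0.004, -0.005]
force: [0.7, 33.0, 1.7]
finger_gap: -0.002
gripper_force: 16.5
```

The stop is reached: the force rises and the table no longer moves. Backing off along +y, then up.

Emit:
play_rows(rows=[[[0,0,0],[4,0,0],1],[[0,0,0],[6,0,0],1],[[0,0,0],[15,0,0],1],[[0,0,0],[20,0,0],1],[[0,0,0],[25,0,0],1],[[0,0,0],[25,0,-10],1],[[0,0,0],[25,0,-30],1],[[0,0,0],[25,0,-30],1],[[0,0,0],[25,0,-30],1],[[0,0,0],[25,0,-30],1],[[0,0,0],[0,0,0],1],[[0,0,0],[0,0,0],1]])

```text
t: 21.5
tcp_pos: [0.5746, 0.2072, 0.1981]
tool_rot: [0.707, 0.707, 0.003, 0.003]
force: [-0.6, -0.1, -0.4]
finger_gap: 0.002
gripper_force: 0.0
```

```bash
python3 look.py w12; python3 - <<'E'
from h import *
w=cv2.imread("pics/w12.png")
p,d=snapshot("side"); a=cv2.resize(p[140:260,170:330,::-1],(512,384),interpolation=cv2.INTER_CUBIC)
cv2.imwrite("pics/c12.png",cv2.resize(np.hstack([w,a]),(800,300)))
E
```

```text
21.5 [0.5746 0.2072 0.1981] [-0.6 -0.1 -0.4]
wrist
brass [272.8 164. ] [29, 12, 48] [0.5899 0.2227]
red [255.2 360.7] [16, 23, 302] [0.5749 0.0209]
side
blue [287.7 200.2] [14, 10, 108] [ 0.5113 -0.0371]
red [264.5 209.2] [13, 12, 93] [0.5613 0.0211]
scene
blue [278.4 186.7] [11, 5, 45] [ 0.5184 -0.0386]
dark [317.1 191.4] [15, 15, 96] [0.4221 0.0394]
dark [242.3 226.7] [20, 29, 91] [0.6901 0.0184]
dark [321.  240.3] [9, 15, 64] [0.5178 0.1861]
red [271.9 203.9] [10, 11, 74] [0.5734 0.0058]
```

View pics/c12.png

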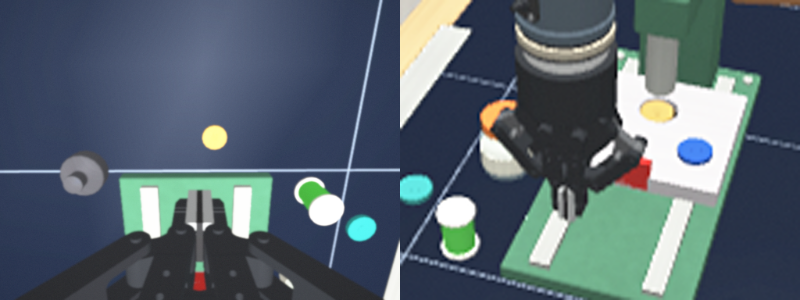

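The table is home against its stop, having moved about 121 mm. Brass is in the recess beneath the ram, blue lies flat, and the robot is clear of everything.

```bash
python3 -c "
from station import *
print(sign_off())"
```

```text
the job is handed in; nothing more can be done
None
```

The job is handed in: the brass blank lies in the recess, the die table is home against its stop, the blue blank looks flat and untouched, and the arm is clear. No verdict came back at hand-in.

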